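Open the specimen carrier and hold its door wide

TASK

Open the black specimen carrier for me and keep it open while I draw out the slide trays: squeeze the two finger tabs of the blue catch beside the hinge fully together first, so that the sealed door does not spring askew, and after that those of the yellow catch beside the handle. Then swing the door past its check and hold it wide open, standing square out from the carrier or further; it swings back by itself, so finish while still holding it there. Leave everything else on the table and on the carrier where it is.

Things in the scene. Friction and masses are not known exactly. Their poses are not given: they have to be found in the camera images.
- carrier: black insulated specimen carrier, immovable: 180 mm wide, 220 deep, 220 tall, plus a 28 mm thick door on its front. Origin: on the table, mid-width, in the upright plane where door and box meet. x points from the front into the box, y to the left seen from the robot, z up. The door hinges on the left (+y) and opens towards -x. Two tong-like claw catches stand on its top and hold studs on the door
- hinge_catch (a point): midway between the two BLUE finger tabs of the catch beside the hinge, 248 mm above the table, 28 mm above the carrier's top (carrier frame x 52, y +42 mm). Tabs: upright, 22 mm long (x), 5 thick, from 4 to 41 mm above the carrier's top, facing each other along the carrier's y; 40 mm over their outer faces when shut, about 22 mm squeezed to the stop. Squeeze from above
- handle_catch (a point): the same point between the two YELLOW finger tabs of the catch beside the handle (carrier frame x 52, y -42 mm); same sizes. 44 mm are free between the tabs of the two catches
- hinge_catch_left (a joint): left lever (seen from the robot) of the hinge-side catch: blue finger tab on a claw arm, on an upright pivot 36 mm in front of the tab's middle. 0 = claw shut round the door's stud (starts at 0 to 0.05); grows as the tab is pressed towards its partner, to its stop at 0.26 rad; the claw is clear of the stud from 0.2 rad. Stiff (3 N at the tab), no return spring: stays where it is left
- hinge_catch_right (a joint): right lever (seen from the robot) of the hinge-side catch: blue finger tab on a claw arm, on an upright pivot 36 mm in front of the tab's middle. 0 = claw shut round the door's stud (starts at 0 to 0.05); grows as the tab is pressed towards its partner, to its stop at 0.26 rad; the claw is clear of the stud from 0.2 rad. Stiff (3 N at the tab), no return spring: stays where it is left
- handle_catch_left (a joint): left lever (seen from the robot) of the handle-side catch: yellow finger tab on a claw arm, on an upright pivot 36 mm in front of the tab's middle. 0 = claw shut round the door's stud (starts at 0 to 0.05); grows as the tab is pressed towards its partner, to its stop at 0.26 rad; the claw is clear of the stud from 0.2 rad. Stiff (3 N at the tab), no return spring: stays where it is left
- handle_catch_right (a joint): right lever (seen from the robot) of the handle-side catch: yellow finger tab on a claw arm, on an upright pivot 36 mm in front of the tab's middle. 0 = claw shut round the door's stud (starts at 0 to 0.05); grows as the tab is pressed towards its partner, to its stop at 0.26 rad; the claw is clear of the stud from 0.2 rad. Stiff (3 N at the tab), no return spring: stays where it is left
- gate (a joint): door angle: 0 shut, up to its stop at 1.75 rad; opens clockwise seen from above. A spring draws it shut (0.2 N m per rad). The check, a spring plunger riding over a lobe on the hinge, resists from 0.2 rad, hardest at 0.3 to 0.5 (some 3 N at the handle), passed by 1.1. Held shut until both catches are open. Let go when wide, it swings back and rests on the check at 0.8. Wide: 1.4 or more; best held at 1.55 to 1.65
- gate_handle (a point): on the axis of the door's upright round steel bar handle (14 mm thick), 190 mm above the table; moves with the door. The bar reaches from 60 to 218 mm height, its axis 40 mm in front of the door's face, on 12 mm wide stand-offs at 80 and 145 mm height; its upper end is free. Door shut: carrier frame x -70, y -62 mm. Take it from above, a finger to its left and one to its right, and it can turn between them
- gate_hinge (a point): on the door's upright hinge axis, 190 mm above the table (carrier frame x -16, y +98 mm). The handle's axis goes round it at 169 mm radius
- dropper: white dropper bottle, 38 mm dia, 94 mm tall, bystander, right of the carrier; origin under its centre
- specimen_jar: clear jar with red cap, 56 mm dia, 72 mm tall, bystander, right of the carrier; origin under its centre
- petri_dish: petri dish, 60 mm dia, 15 mm high, lying on the rear half of the carrier's top, bystander; origin under its centre
- slide_mailer: green plastic slide box, 85 x 34 x 28 mm, bystander, left of the carrier; origin under its centre
- paper_roll: upright roll of paper towel, 110 mm dia, 200 mm tall, bystander, at the left of the table; origin under its centre
- marker: white and blue marker pen, 135 mm long, 18 mm thick, lying on the table at the right, bystander; origin under its middle
- slide_tray: white tray of glass slides, 200 x 90 x 16 mm, on the table at the right, bystander; origin under its centre

How it is judged:
By the outcome, as a careful person would: the job done as asked, in the order asked, and still so for the second after the job is handed in, while the arm keeps its last pose, push and grip.
It also fails if it takes over 53 s, if anything falls off the work surface, if the arm or the gripper's body presses on something with over 40 N, if the wrist force passes 120 N, or if a joint passes its speed limit or range.

ROBOT

A 6-joint arm with a two-finger parallel gripper is mounted at the origin on the work surface. World frame = base frame: x ahead of the robot, y to its left, z up, the work surface at z = 0. Lengths are in mm, angles in rad, forces in N, time in s.
With the tool pointing down it reaches from about 400 to 925 mm from the base axis. Payload 12.5 kg.
Tool frame: the origin (TCP) lies midway between the tips of the shut fingers; the grasp point (between the pads) lies 19 mm behind it (env.grip_depth is the distance from the TCP to the grasp point, in mm); z points along the fingers, y is the line along which they close (so a half turn about z gives the same grasp; the last joint's range is limited). The gripper opens to 95 mm and grips with 3 to 60 N. Pads are 20 mm wide; open, the fingers measure 119 mm over their backs; the gripper's body (75 mm by 180 mm) begins 59 mm behind the grasp point.
Start: joints at [-1.33, 0.491, 1.559, -0, 1.092, -0.106], TCP at [212.455, -587.801, 214.661] pointing down, gripper open.
Joint ranges: [-3.1, 3.1], [-0.84, 2.19], [0.05, 2.79], [-1.13, 4.28], [0.06, 2.93], [-2.69, 2.69]. Speed limits (rad/s): [2.22, 2.22, 2.79, 3.14, 3.14, 3.14].

INTERFACE

Orientations are given as [roll, pitch, yaw] about the fixed x, y, z axes, in that order (R = Rz(yaw) Ry(pitch) Rx(roll)).
In Python, from cell import monitor, viewer, order, env gives the robot as it stands.
- The arm moves only by the tool move_arm, never from a script. Its argument "moves" is one flat list of numbers, 4 for each row, row after row: the shift along the tool's x, y, z normalised to -1 to 1, where 1 is 0.15 m, then the turn about the tool's z normalised to -1 to 1, where 1 is pi/2 rad. A call has 1 to 10 rows; each row shifts and turns the commanded pose from where the row before left it, along the tool's axes as they then stand; what a row does not reach is not made up. A row lasts 1/8 s, in which the tool goes at most 62.5 mm and 10.7 degrees, less where a joint would pass 70% of its speed; a pose out of reach is approached as far as the arm can. A call with a number of a shift or a turn outside -1 to 1 is refused whole. A call with a gripper value outside its range is refused whole. "claw" is the finger opening in mm, from 0 to 95.1, set as the call begins (left out, the last holds). The fingers move at their own pace and stop on an object; the grip force is fixed at half the most. Time passes only in rows, so rows that do not move let the fingers close. It gives the time, the measured TCP pose, the force, the opening and the grip force at its end, in the units of the state.
- monitor.state(): the state, without advancing time (a new reading comes with each control period).
- viewer.read_camera(name): name is "side" or "top"; returns the picture (384x512x3 uint8, red, green, blue); there is no depth.
- viewer.camera_info(name): a dict with "K" (3x3 intrinsics, pixels), "camera_from_world" (4x4, takes a point from world to camera coordinates). Camera axes: x right, y down, z forward; pixel columns grow to the right and rows downward; lengths in mm; the calibration is good to about 2 mm. A picture is of the moment at which its call begins. camera_info takes no time and is no camera call.
- order.job_done(): hands the job in; it is judged then, once.
The state is a dict: "t": time; "joints": joint angles; "qvel": joint speeds; "tau": joint torques, N m; "eef_pos": TCP position; "tcp_rot": TCP orientation; "ft_force": force on the tool from outside, world axes, zero at the start; "moment": the same for the moment, N m; "opening": opening from 0.0 (shut) to 1.0 (fully open); "grip_force": force on a finger pad.
Only numpy, scipy, OpenCV 4.12 (cv2) and the standard library are available. Lean on these libraries where they do the work, as an engineer would, in place of code of your own. Each camera call takes 0.05 s, during which the arm holds its last target. There are 200 camera calls.

## Working session

There is one attempt and no reset: what is moved stays moved. The work goes in short steps, Python scripts to look and compute and a tool call to move; the robot and the scene stay as the last step left them, time stands still between calls to the robot, and variables do not carry over. Pictures are saved under pics/ and viewed, at most 10 in all, crops included, and the job is handed in when it is done.

Besides the shell and the picture viewer there is one more tool, called after ">>>" by a JSON object that holds its "fn" and its "kwargs". move_arm: Moves the arm, as the interface text tells. Scaled input: -1 to 1 covers 0.15 m each way for a shift and pi/2 rad each way for a turn. Its arguments: {"type":"object","properties":{"moves":{"type":"array"},"claw":{"type":"number"}},"required":["moves"]}

```bash
mkdir -p pics; python3 - <<'E'
from cell import monitor, viewer
import cv2,numpy as np
for n in ("side","top"):
    im=viewer.read_camera(n); cv2.imwrite(f"pics/{n}0.png",im[:,:,::-1]); i=viewer.camera_info(n)
    print(n,np.round(i["K"],1).tolist(),np.round(i["camera_from_world"],3).tolist())
print(monitor.state())
E
```

```text
side [[367.7, 0.0, 254.9], [0.0, 367.7, 198.8], [0.0, 0.0, 1.0]] [[0.976, -0.216, -0.001, -570.488], [-0.133, -0.599, -0.79, 207.668], [0.17, 0.771, -0.614, 1013.736], [0.0, 0.0, 0.0, 1.0]]
top [[449.3, 0.0, 253.5], [0.0, 449.3, 189.6], [0.0, 0.0, 1.0]] [[0.017, -1.0, 0.001, -21.605], [-0.974, -0.017, -0.227, 598.812], [0.227, 0.003, -0.974, 1548.025], [0.0, 0.0, 0.0, 1.0]]
{'t': 0.1, 'joints': array([-1.32957954e+00,  4.91463354e-01,  1.55938797e+00, -3.08632460e-05,
        1.09170593e+00, -1.05582551e-01]), 'qvel': array([ 1.04666317e-03,  2.33156884e-04, -1.46029558e-03,  5.48889652e-05,
        1.58209104e-03, -3.93746410e-04]), 'tau': array([ 3.65959066e-03, -6.13626122e+01, -2.58605272e+01,  6.94406661e-02,
        4.70233639e-02, -4.18667844e-05]), 'eef_pos': array([ 212.40323015, -587.56956722,  214.1426906 ]), 'tcp_rot': array([-3.14063053e+00, -7.44341244e-05,  3.46813545e-01]), 'ft_force': array([-0.35386677,  0.32951127,  0.69046349]), 'moment': array([ 0.04407876, -0.03687581, -0.03665049]), 'grip_force': 0.0, 'opening': 0.9990810126536165}
```

View pics/side0.png

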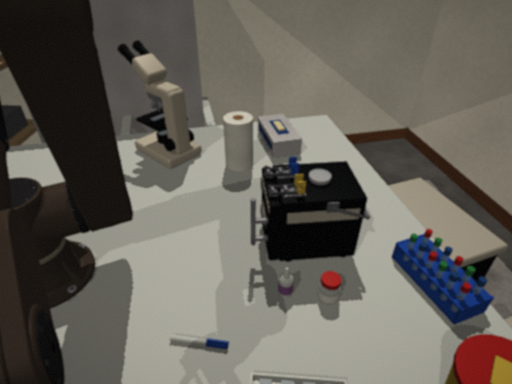

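View pics/top0.png

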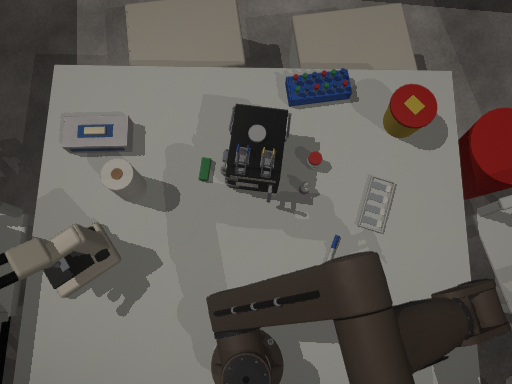

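The carrier stands at top (225–290, 103–195) and side (255–370, 155–260). The blue tabs are near top (243,150) and side (294,163), the yellow near top (268,152) and side (300,184). The handle bar is near top (268,192) and side (253,220). I'll look closer.

```bash
cat > h.py <<'E'
import cv2,numpy as np
from cell import viewer
class Cam:
    def __init__(s,n):
        i=viewer.camera_info(n); s.K=np.array(i["K"]); s.T=np.array(i["camera_from_world"]); s.P=s.K@s.T[:3]
        s.c=-s.T[:3,:3].T@s.T[:3,3]
    def proj(s,p):
        q=s.P@np.append(p,1.); return q[:2]/q[2]
    def onz(s,uv,z):
        d=s.T[:3,:3].T@np.linalg.solve(s.K,[*uv,1.]); return s.c+d*(z-s.c[2])/d[2]
S,T=Cam("side"),Cam("top")
def tri(us,ut):
    X=cv2.triangulatePoints(S.P,T.P,np.array(us,float).reshape(2,1),np.array(ut,float).reshape(2,1)).ravel(); X=X[:3]/X[3]
    return X,S.proj(X)-us,T.proj(X)-ut
def masks(im):
    h=cv2.cvtColor(im,cv2.COLOR_RGB2HSV)
    return {"blue":cv2.inRange(h,(105,120,40),(130,255,255)),"yel":cv2.inRange(h,(18,120,60),(32,255,255))}
E
python3 - <<'E'
from h import *
import cv2,numpy as np
for n,(a,b,c,d) in {"side":(240,145,375,265),"top":(195,95,295,205)}.items():
    im=cv2.imread(f"pics/{n}0.png"); cr=im[b:d,a:c]
    cv2.imwrite(f"pics/{n}0c.png",cv2.resize(cr,None,fx=5,fy=5,interpolation=cv2.INTER_CUBIC))
    for k,m in masks(im[:,:,::-1].copy()).items():
        m=m[b:d,a:c]; N,_,st,ce=cv2.connectedComponentsWithStats(m)
        print(n,k,[(st[i].tolist()[4],(st[i][:2]+[a,b]).tolist(),st[i][2:4].tolist(),np.round(ce[i]+[a,b],1).tolist()) for i in range(1,N)])
E
```

```text
side blue [(2, [270, 145], [1, 2], [270.0, 145.5]), (128, [289, 157], [11, 18], [293.5, 165.7])]
side yel [(191, [294, 173], [12, 21], [299.7, 183.0])]
top blue [(74, [287, 95], [8, 11], [291.1, 99.7]), (16, [237, 144], [3, 8], [237.6, 147.8]), (16, [247, 145], [2, 8], [247.5, 148.5])]
top yel [(16, [262, 147], [3, 9], [263.2, 150.9]), (16, [273, 148], [2, 9], [273.4, 151.6])]
```

View pics/side0c.png

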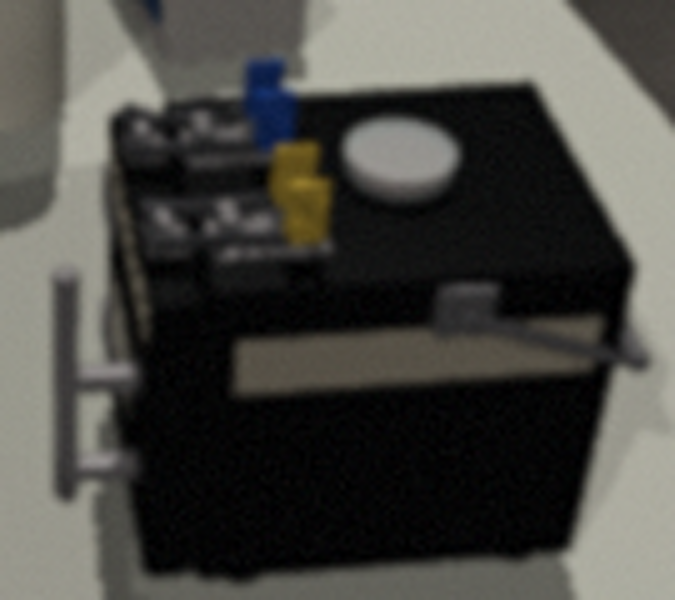

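View pics/top0c.png

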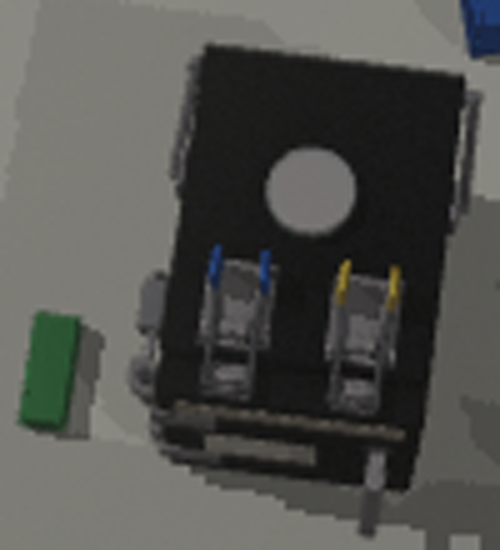

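The side crop shows tab top edges near (266,62) and (277,88) for blue, (297,144) and (312,180) for yellow, and the bar's top end at (65,272). The top crop shows tabs at x≈215/265 (blue) and 343/394 (yellow), rear box corners at (207,45) and (465,75), and the bar from (374,455) to (368,535).

```bash
python3 - <<'E'
from h import *
s=lambda x,y:np.array([240+x/5-.4,145+y/5-.4]); t=lambda x,y:np.array([195+x/5-.4,95+y/5-.4])
print("cams",S.c.round(),T.c.round())
R={}
for k,a,b in [("bL",s(266,62),(237.6,147.8)),("bR",s(277,89),(247.5,148.5)),("yL",s(297,144),(263.2,150.9)),("yR",s(312,180),(273.4,151.6)),
 ("bar",s(65,272),t(374,457)),("rearL",s(165,100),t(207,45)),("rearR",s(530,85),t(207,45)),("rearR2",s(632,263),t(465,75))]:
    X,e,f=tri(a,b); R[k]=X; print(k,X.round(1),e.round(1),f.round(1))
# box top rear corners & dish from the top view on z=220, tabs on z=256 as check
A,B=T.onz(t(207,45),220),T.onz(t(465,75),220); print(A.round(),B.round(),np.linalg.norm(A-B))
for k,uv in dict(bL=(237.6,147.8),bR=(247.5,148.5),yL=(263.2,150.9),yR=(273.4,151.6)).items(): print(k,T.onz(uv,258).round(1))
h=(T.onz((242.55,148.15),258)); y=T.onz((268.3,151.25),258); d=h-y; print("dist",np.linalg.norm(d))
yaw=np.arctan2(-d[0],d[1]); yaw2=np.arctan2(-(A-B)[0],(A-B)[1]); print("yaw",yaw,yaw2)
for w in(yaw,yaw2):
    Rz=np.array([[np.cos(w),-np.sin(w)],[np.sin(w),np.cos(w)]]); 
    o1=(h+y)[:2]/2-Rz@[52,0]; o2=(A+B)[:2]/2-Rz@[220,0]; print(o1,o2)
    o=o1
    for n,p,z in[("hinge",(-16,98),190),("handle",(-70,-62),190),("handletop",(-70,-62),218),("hc",(52,42),261),("yc",(52,-42),261),("rl",(220,90),220),("rr",(220,-90),220)]:
        X=np.append(o+Rz@p,z); print(n,X.round(1),"side crop",((S.proj(X)-[240,145]+.4)*5).round(),"top",((T.proj(X)-[195,95]+.4)*5).round())
E
```

```text
cams [ 412. -781.  786.] [ 232.  -16. 1644.]
bL [695.9  41.6 257.5] [-1.4  0.4] [ 0.1 -0.8]
bR [692.6   9.5 260.6] [-1.2  0.4] [ 0.1 -0.7]
yL [686.5 -41.5 259.4] [-1.6  0.5] [ 0.1 -0.9]
yR [684.1 -74.4 260. ] [-1.4  0.4] [ 0.1 -0.8]
bar [572.1 -63.4 217.1] [ 3. -1.] [-0.   1.6]
rearL [763.2  49.9 285.8] [ 42.1 -20.4] [-0.6 20.6]
rearR [866.4  53.1 213.8] [-0.1  0. ] [ 0. -0.]
rearR2 [ 844.8 -122.9  219.1] [ 0.2 -0. ] [-0.   0.1]
[864.  53. 220.] [ 845. -123.  220.] 176.71798797816834
bL [693.   41.9 258. ]
bR [691.2   9.8 258. ]
yL [683.9 -41.1 258. ]
yR [682.1 -74.1 258. ]
dist 83.91820424731957
yaw -0.10844827208205446 -0.10693925311915932
[635.88155425 -10.24574835] [635.40941395 -11.20395258]
hinge [630.6  88.9 190. ] side crop [121. 135.] top [146. 386.]
handle [559.6 -64.3 190. ] side crop [ 56. 313.] top [373. 493.]
handletop [559.6 -64.3 218. ] side crop [ 56. 270.] top [375. 483.]
hc [692.1  25.9 261. ] side crop [261.  74.] top [240. 266.]
yc [683.  -57.6 261. ] side crop [293. 162.] top [369. 282.]
rl [864.3  55.4 220. ] side crop [526.  74.] top [203.  44.]
rr [ 844.8 -123.5  220. ] side crop [634. 262.] top [466.  75.]
[635.87311996 -10.32376273] [635.3737304  -11.53401341]
hinge [630.4  88.8 190. ] side crop [121. 135.] top [146. 386.]
handle [559.7 -64.5 190. ] side crop [ 57. 313.] top [374. 493.]
handletop [559.7 -64.5 218. ] side crop [ 56. 270.] top [375. 483.]
hc [692.1  25.9 261. ] side crop [261.  74.] top [240. 266.]
yc [683.1 -57.6 261. ] side crop [293. 162.] top [369. 282.]
rl [864.2  55.7 220. ] side crop [526.  74.] top [203.  44.]
rr [ 845.  -123.3  220. ] side crop [634. 262.] top [466.  75.]
```

>>> {"fn": "move_arm", "kwargs": {"moves": [0,0,-0.27,0.096,0,0,-0.27,0.096,0,0,-0.27,0.096,0.197,-0.315,0,0,0.197,-0.315,0,0,0.197,-0.315,0,0,0.197,-0.315,0,0,0.197,-0.315,0,0,0.197,-0.315,0,0,0.197,-0.315,0,0], "claw": 62}}

```text
t: 1.35
eef_pos: [453.8, -279.0, 336.0]
tcp_rot: [-3.141, 0.0, -0.106]
ft_force: [0.7, -1.2, 0.4]
opening: 0.654
grip_force: 0.0
```

>>> {"fn": "move_arm", "kwargs": {"moves": [0.197,-0.315,0,0,0.197,-0.315,0,0,0.197,-0.315,0,0,0.197,-0.315,0,0,0.197,-0.315,0,0,0.197,-0.315,0,0,0,0,0,0,0,0,0,0]}}

```text
t: 2.35
eef_pos: [658.9, -17.6, 335.6]
tcp_rot: [3.141, 0.001, -0.105]
ft_force: [-0.1, -0.1, -0.9]
opening: 0.652
grip_force: 0.0
```

>>> {"fn": "move_arm", "kwargs": {"moves": [0.2,-0.314,0,0,0,0,0.3,0,0,0,0,0,0,0,0,0]}}

```text
t: 2.85
eef_pos: [694.0, 25.0, 292.9]
tcp_rot: [3.141, -0.002, -0.107]
ft_force: [0.6, 0.7, 0.2]
opening: 0.651
grip_force: 0.0
```

```bash
python3 - <<'E'
from h import *
a=viewer.read_camera("side")[110:230,220:370]; b=viewer.read_camera("top")[95:215,190:340]
f=lambda a:cv2.resize(a[:,:,::-1],None,fx=4 if 0 else 2.66*1.5/1.5*1.5,fy=3.99,interpolation=cv2.INTER_CUBIC)
im=np.vstack([cv2.resize(x[:,:,::-1],(375*2//1,300*1*1)) if 0 else cv2.resize(x[:,:,::-1],(375,300),interpolation=cv2.INTER_CUBIC) for x in(a,b)])
cv2.imwrite("pics/c1.png",im)
E
```

```text
(no output)
```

View pics/c1.png

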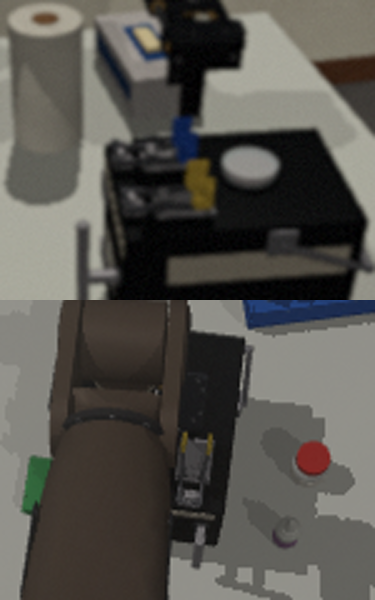

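Side view: the near finger hangs in line with the blue tabs at about (190,120). The offset to the tabs is only what perspective explains. The top view is hidden by the arm. I'll go down.

>>> {"fn": "move_arm", "kwargs": {"moves": [0,0.007,0.14,0,0,0,0.14,0,0,0,0.14,0,0,0,0,0,0,0,0,0]}}

```text
t: 3.58
eef_pos: [694.4, 24.9, 229.9]
tcp_rot: [-3.142, -0.002, -0.106]
ft_force: [-0.2, 0.9, -0.2]
opening: 0.652
grip_force: 0.0
```

>>> {"fn": "move_arm", "kwargs": {"moves": [0,0,0,0,0,0,0,0,0,0,0,0,0,0,0,0,0,0,0,0,0,0,0,0], "claw": 10}}

```text
t: 4.32
eef_pos: [695.5, 24.7, 228.7]
tcp_rot: [3.141, -0.004, -0.106]
ft_force: [7.6, -1.5, -0.8]
opening: 0.258
grip_force: 30.3
```

>>> {"fn": "move_arm", "kwargs": {"moves": [0,0,0,0,0,0,0,0]}}

```text
t: 4.58
eef_pos: [695.5, 24.8, 228.7]
tcp_rot: [3.141, -0.005, -0.106]
ft_force: [7.7, -0.9, -0.3]
opening: 0.258
grip_force: 30.3
```

>>> {"fn": "move_arm", "kwargs": {"moves": [0,0,0,0,0,0,0,0,0,0,0,0,0,0,0,0,0,0,-0.2,0,0,0,-0.2,0,0,0,0,0], "claw": 62}}

```text
t: 5.45
eef_pos: [694.5, 25.2, 290.5]
tcp_rot: [-3.141, -0.004, -0.106]
ft_force: [-0.2, -0.8, -0.4]
opening: 0.651
grip_force: 0.0
```

>>> {"fn": "move_arm", "kwargs": {"moves": [0,0.28,0,0,0,0.28,0,0,0,0,0,0,0,0,0,0]}}

```text
t: 5.95
eef_pos: [684.9, -58.0, 287.4]
tcp_rot: [-3.141, 0.001, -0.106]
ft_force: [0.4, 0.6, 0.3]
opening: 0.651
grip_force: 0.0
```

```bash
python3 - <<'E'
from h import *
for n in("side","top"):
    im=viewer.read_camera(n); cv2.imwrite(f"pics/{n}2.png",im[:,:,::-1])
    for k,m in masks(im).items():
        m[:140]=0 if n=="top" else m[:140]; m[:,320:]=0;m[210:]=0;m[:,:225]=0
        N,_,st,ce=cv2.connectedComponentsWithStats(m); print(n,k,[(st[i].tolist(),ce[i].round(1).tolist()) for i in range(1,N) if st[i][4]>3])
a=cv2.imread("pics/side2.png")[145:225,240:340];b=cv2.imread("pics/top2.png")[125:205,215:315]
cv2.imwrite("pics/c2.png",np.hstack([cv2.resize(x,(400,320),interpolation=cv2.INTER_CUBIC) for x in(a,b)]))
E
```

```text
side blue [([277, 131, 8, 3, 12], [281.0, 131.8]), ([289, 158, 10, 16, 96], [293.8, 166.4])]
side yel [([287, 127, 4, 2, 5], [288.4, 127.8]), ([294, 174, 12, 20, 168], [299.5, 184.1])]
top blue []
top yel []
```

View pics/c2.png

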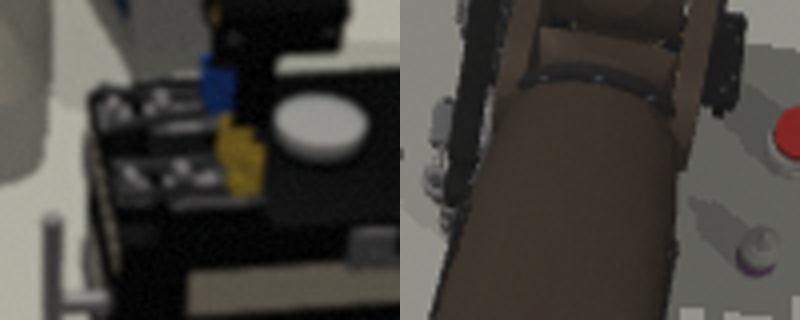

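The arm hides the tabs in the top view, and the side view shows the blue and yellow tabs upright. I'll step aside to check that the blue catch is fully squeezed.

>>> {"fn": "move_arm", "kwargs": {"moves": [0,0.33,0,0,0,0.33,0,0,0,0.33,0,0,0,0,0,0]}}

```text
t: 6.55
eef_pos: [669.1, -208.2, 287.6]
tcp_rot: [3.141, 0.0, -0.108]
ft_force: [0.5, 1.0, 0.5]
opening: 0.653
grip_force: 0.0
```

```bash
cat > tabs.py <<'E'
from h import *
import sys
im=viewer.read_camera("top"); cv2.imwrite(f"pics/top{sys.argv[1]}.png",im[:,:,::-1])
for k,m in masks(im).items():
    m[:140]=0; m[:,290:]=0;m[170:]=0;m[:,225:][:]=m[:,225:];m[:,:225]=0
    N,_,st,ce=cv2.connectedComponentsWithStats(m); print(k,[(st[i].tolist(),T.onz(ce[i],258).round(1).tolist()) for i in range(1,N)])
E
python3 tabs.py 3
```

```text
blue [([239, 144, 3, 8, 19], [692.8, 33.8, 258.0]), ([244, 144, 3, 9, 16], [693.4, 17.5, 258.0])]
yel [([262, 147, 3, 9, 16], [684.0, -41.3, 258.0]), ([273, 148, 2, 9, 16], [682.3, -74.2, 258.0])]
```

Blue tab centres are now 16 mm apart (32 before), which matches the stop. Next, yellow.

>>> {"fn": "move_arm", "kwargs": {"moves": [0,-0.337,0,0,0,-0.337,0,0,0,-0.337,0,0,0,0,0,0,0,0,0.13,0,0,0,0.13,0,0,0,0.13,0,0,0,0,0,0,0,0,0]}}

```text
t: 7.72
eef_pos: [685.7, -55.0, 230.5]
tcp_rot: [3.141, -0.001, -0.105]
ft_force: [-0.2, -0.3, 0.1]
opening: 0.654
grip_force: 0.0
```

>>> {"fn": "move_arm", "kwargs": {"moves": [0,0,0,0,0,0,0,0,0,0,0,0,0,0,0,0,0,0,0,0,0,0,0,0,0,0,0,0], "claw": 10}}

```text
t: 8.6
eef_pos: [686.4, -58.6, 230.3]
tcp_rot: [3.137, -0.004, -0.107]
ft_force: [3.9, -16.0, 0.6]
opening: 0.254
grip_force: 30.1
```

>>> {"fn": "move_arm", "kwargs": {"moves": [0,0.02,0,0,0,0,0,0,0,0,0,0]}}

```text
t: 8.98
eef_pos: [686.3, -58.7, 230.4]
tcp_rot: [3.141, -0.004, -0.106]
ft_force: [6.2, -3.0, -0.0]
opening: 0.255
grip_force: 30.1
```

>>> {"fn": "move_arm", "kwargs": {"moves": [0,0,0,0,0,0,0,0,0,0,0,0,0,0,0,0,0,0,-0.25,0,0,0,-0.25,0,0,0,-0.1,0,0,0,0,0], "claw": 62}}

```text
t: 9.98
eef_pos: [685.1, -58.2, 319.8]
tcp_rot: [3.141, -0.001, -0.106]
ft_force: [-0.5, 0.1, -0.1]
opening: 0.654
grip_force: 0.0
```

>>> {"fn": "move_arm", "kwargs": {"moves": [0,0.33,0,0,0,0.33,0,0,0,0.33,0,0,0,0.33,0,0,0,0,0,0]}}

```text
t: 10.6
eef_pos: [663.1, -258.3, 316.8]
tcp_rot: [-3.141, 0.003, -0.11]
ft_force: [-0.0, 0.9, -0.0]
opening: 0.653
grip_force: 0.0
```

```bash
python3 tabs.py 4; python3 - <<'E'
from h import *
cv2.imwrite("pics/side4.png",viewer.read_camera("side")[:,:,::-1])
a=cv2.imread("pics/side4.png")[165:265,235:335];b=cv2.imread("pics/top4.png")[130:230,220:320]
cv2.imwrite("pics/c4.png",np.hstack([cv2.resize(x,(400,400),interpolation=cv2.INTER_CUBIC) for x in(a,b)]))
E
```

```text
blue [([239, 144, 3, 8, 18], [693.2, 33.9, 258.0]), ([244, 144, 3, 9, 14], [691.1, 17.2, 258.0])]
yel [([264, 147, 4, 9, 19], [684.8, -49.6, 258.0]), ([270, 147, 3, 9, 18], [684.4, -65.0, 258.0])]
```

View pics/c4.png

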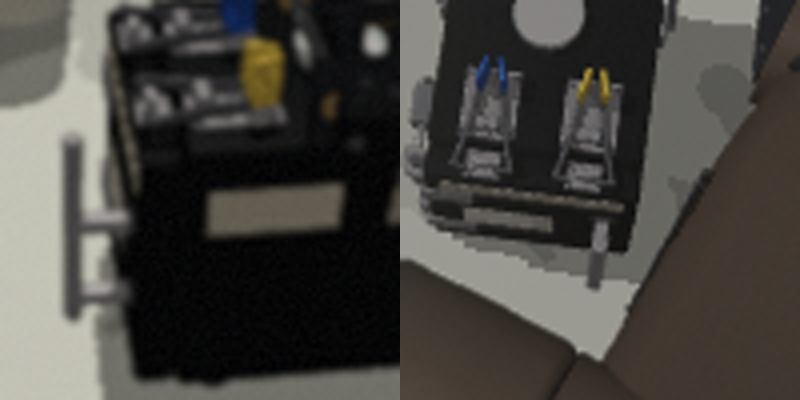

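Both catches show their tabs drawn together. The bar spans (72,137)–(72,318) in the side crop, and its foot is at (594,288) in the top half. I'll triangulate it.

```bash
python3 - <<'E'
from h import *
for z,us in((218,(252.6,199.2)),(60,(252.6,244.1))): print(z,"side on z",S.onz(us,z).round(1))
print("foot top on z60",T.onz((268.1,201.2),60).round(1)); X,e,f=tri((252.6,243.5),(268.1,201.4)); print(X.round(1),e.round(1),f.round(1))
w=-.107;o=np.array([637,-10.5]);R=np.array([[np.cos(w),-np.sin(w)],[np.sin(w),np.cos(w)]])
H=o+R@[-16,98];print("hinge",H)
for a in np.arange(0,1.66,.1):
    c,s=np.cos(a),np.sin(a); p=H+np.array([[c,s],[-s,c]])@R@[-54,-160]; print(round(a,2),p.round(1),(R.T@(p-H)).round(1))
E
```

```text
218 side on z [563.5 -67.6 218. ]
60 side on z [562.8 -67.4  60. ]
foot top on z60 [559.2 -64.6  60. ]
[560.6 -64.6  59. ] [-1.   0.3] [ 0.  -0.5]
hinge [631.55750706  88.64826913]
0.0 [560.8 -64.7] [ -54. -160.]
0.1 [545.8 -56.8] [ -69.7 -153.8]
0.2 [531.7 -47.6] [ -84.7 -146.1]
0.3 [518.6 -36.9] [ -98.9 -136.9]
0.4 [506.7 -25. ] [-112.  -126.3]
0.5 [495.9 -12. ] [-124.1 -114.5]
0.6 [486.6   2.1] [-134.9 -101.6]
0.7 [478.7  17. ] [-144.4  -87.6]
0.8 [472.3  32.6] [-152.4  -72.7]
0.9 [467.5  48.8] [-158.9  -57.2]
1.0 [464.3  65.4] [-163.8  -41. ]
1.1 [462.8  82.2] [-167.1  -24.5]
1.2 [463.   99.1] [-168.7   -7.6]
1.3 [464.9 115.8] [-168.6    9.2]
1.4 [468.4 132.3] [-166.9   26. ]
1.5 [473.6 148.4] [-163.4   42.5]
1.6 [480.4 163.9] [-158.4   58.6]
```

Bar axis at (561,-65), measured by both views and matching the model. Going above it.

>>> {"fn": "move_arm", "kwargs": {"moves": [-0.203,-0.302,0,0,-0.203,-0.302,0,0,-0.203,-0.302,0,0,-0.203,-0.302,0,0,0,0,0,0,0,0,0.23,0,0,0,0.23,0,0,0,0,0,0,0,0,0]}}

```text
t: 11.82
eef_pos: [562.8, -62.0, 251.6]
tcp_rot: [3.141, -0.001, -0.105]
ft_force: [0.5, 0.3, 0.7]
opening: 0.652
grip_force: 0.0
```

>>> {"fn": "move_arm", "kwargs": {"moves": [-0.008,0.02,0,0,0,0,0.26,0,0,0,0.26,0,0,0,0,0,0,0,0,0]}}

```text
t: 12.45
eef_pos: [561.5, -65.2, 174.4]
tcp_rot: [3.141, -0.002, -0.106]
ft_force: [0.0, 0.0, 0.6]
opening: 0.654
grip_force: 0.0
```

>>> {"fn": "move_arm", "kwargs": {"moves": [0,0,0,0,0,0,0,0,0,0,0,0,0,0,0,0,0,0,0,0,0,0,0,0,0,0,0,0], "claw": 5}}

```text
t: 13.32
eef_pos: [560.7, -64.8, 172.6]
tcp_rot: [-3.141, 0.0, -0.106]
ft_force: [0.4, 1.8, 0.1]
opening: 0.143
grip_force: 30.0
```

>>> {"fn": "move_arm", "kwargs": {"moves": [-0.105,-0.041,0,0,0,0,0,0,-0.1,-0.051,0,0,0,0,0,0,-0.095,-0.061,0,0,0,0,0,0]}}

```text
t: 14.08
eef_pos: [517.7, -37.5, 172.6]
tcp_rot: [3.141, 0.001, -0.105]
ft_force: [-2.3, -5.2, -1.1]
opening: 0.139
grip_force: 30.0
```

>>> {"fn": "move_arm", "kwargs": {"moves": [-0.087,-0.071,0,0,0,0,0,0,-0.081,-0.079,0,0,0,0,0,0,-0.072,-0.086,0,0,0,0,0,0,-0.063,-0.093,0,0,0,0,0,0]}}

```text
t: 15.08
eef_pos: [477.2, 16.7, 172.4]
tcp_rot: [3.141, 0.003, -0.105]
ft_force: [-8.3, -5.0, 5.9]
opening: 0.142
grip_force: 30.0
```

>>> {"fn": "move_arm", "kwargs": {"moves": [-0.053,-0.099,0,0,0,0,0,0,-0.043,-0.103,0,0,0,0,0,0,-0.033,-0.108,0,0,0,0,0,0,-0.022,-0.11,0,0,0,0,0,0]}}

```text
t: 16.08
eef_pos: [462.7, 81.9, 172.5]
tcp_rot: [3.141, -0.0, -0.104]
ft_force: [-0.3, -1.5, -3.6]
opening: 0.141
grip_force: 30.0
```

>>> {"fn": "move_arm", "kwargs": {"moves": [-0.011,-0.113,0,0,0,0,0,0,0.001,-0.112,0,0,0,0,0,0,0.011,-0.112,0,0,0,0,0,0,0.023,-0.11,0,0,0,0,0,0,0.033,-0.107,0,0,0,0,0,0]}}

```text
t: 17.32
eef_pos: [479.9, 163.8, 172.6]
tcp_rot: [-3.142, -0.0, -0.105]
ft_force: [-1.2, -2.5, -4.5]
opening: 0.142
grip_force: 30.0
```

```bash
python3 - <<'E'
from h import *
a,b=[viewer.read_camera(n)[90:260,180:370] for n in("side","top")]
cv2.imwrite("pics/c5.png",np.hstack([cv2.resize(x[:,:,::-1],(400,358),interpolation=cv2.INTER_CUBIC) for x in(a,b)]))
E
```

```text
(no output)
```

View pics/c5.png

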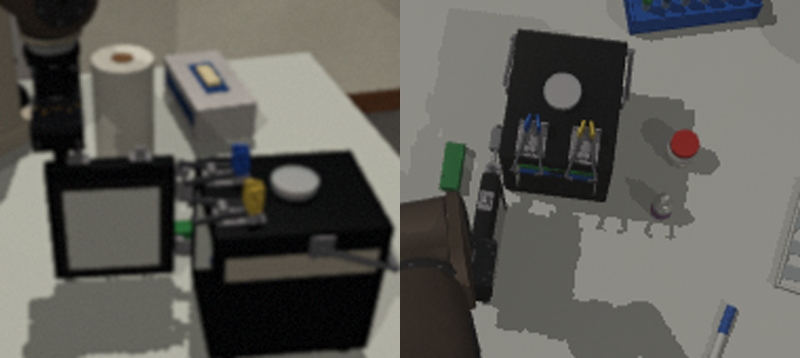

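The picture shows the door standing square out (right half, door at (488,240)) with the bar still gripped. Catches, dish, mailer, dropper and jar are in place.

```bash
python3 -c "
from cell import order; print(order.job_done())"
```

```text
the job is handed in; nothing more can be done
None
```

I squeezed the blue catch fully together, then the yellow, and swung the door past its check; the arm is holding it open at about 1.6 rad (just past square), and I handed the job in at about 17 s of the 53 s.

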